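# Show a loose bead to the lens viewer

### The arm

A 6-joint arm with a two-finger parallel gripper is mounted at the origin on the work surface. World frame = base frame: x ahead of the robot, y to its left, z up, the work surface at z = 0. Lengths are in m, angles in rad, forces in N, time in s.
With the tool pointing down it reaches from about 0.275 to 0.825 m from the base axis. Payload 5.2 kg.
Tool frame: the origin (TCP) lies on the centre line of the jaws, within the pads' length; the fingertips stand 25 mm ahead of it and the grasp point (between the pads) lies 6 mm ahead of it; z points along the fingers, y is the line along which they close (so a half turn about z gives the same grasp; the last joint's range is limited). The gripper opens to 93 mm and grips with 3 to 60 N. Pads are 15 mm wide; open, the fingers measure 128 mm over their backs; the gripper's body (75 mm by 188 mm) begins 65 mm behind the grasp point.
Start: joints at [-1.45, 0.259, 1.535, -0, 1.348, -0.203], TCP at [0.175, -0.521, 0.219] pointing down, gripper open.
Joint ranges: [-3.14, 3.14], [-0.91, 2.08], [0.19, 2.58], [-1.22, 4.36], [0.22, 2.71], [-3.12, 3.12]. Speed limits (rad/s): [2.57, 2.57, 3.14, 3.14, 3.14, 3.14].

### API

Orientations are given as a unit quaternion [x, y, z, w].
In Python, from station import arm, camera gives the robot as it stands. The module is installed in compiled form; this text tells all that it offers.
- The arm moves only by the tool step_arm, never from a script. Its argument "increments" is a list of rows, each a list of 3 entries, a list of its own where there are three numbers: the shift along the tool's x, y, z normalised to -1 to 1, where 1 is 100 mm, then the turn, a rotation vector about the tool's x, y, z normalised to -1 to 1, where 1 is 1.5 rad, then the finger opening in mm, from 0 to 93. A call has 1 to 20 rows; each row shifts and turns the commanded pose from where the row before left it, along the tool's axes as they then stand; what a row does not reach is not made up. A row lasts 1/10 s, in which the tool goes at most 50 mm and 8.59 degrees, less where a joint would pass 70% of its speed; a pose out of reach is approached as far as the arm can. A call with a number of a shift or a turn outside -1 to 1 is refused whole. A call with a gripper value outside its range is refused whole. The fingers move at their own pace and stop on an object; "newtons" is the grip in N (left out, the last holds). Time passes only in rows, so rows that do not move let the fingers close. It gives the time, the measured TCP pose, the force, the opening and the grip force at its end, in the units of the state.
- arm.get_state(): the state, without advancing time (a new reading comes with each control period).
- camera(name): name is "scene" or "top"; returns a dict with "image" (420x560x3 uint8, red, green, blue), "camera_matrix" (3x3 intrinsics, pixels), "distortion" ([k1, k2, p1, p2, k3] as OpenCV has them; the pictures are not rectified), "R" (3x3) and "t" (3): a world point X has camera coordinates R X + t. Camera axes: x right, y down, z forward; pixel columns grow to the right and rows downward; lengths in m; the calibration is good to about 2 mm. A picture is of the moment at which its call begins. There is no depth.
- arm.finish_job(): hands the job in; it is judged then, once.
The state is a dict: "time": time; "joint_positions": joint angles; "joint_vel": joint speeds; "joint_efforts": joint torques, N m; "eef_pos": TCP position; "tcp_rot": TCP orientation; "wrist_force": force on the tool from outside, world axes, zero at the start; "torque": the same for the moment, N m; "finger_gap": finger opening in m; "finger_force": force on a finger pad.
Only numpy, scipy, OpenCV 4.12 (cv2) and the standard library are available. Lean on these libraries where they do the work, as an engineer would, in place of code of your own. Each camera call takes 0.05 s, during which the arm holds its last target. There are 200 camera calls.

### The job

Turn the lens turret one click counter-clockwise (seen from above), so that its widest lens stands at the brass pointer, and let go of the knob. Then take the tray that has the loose bead in it by its upright grip, carry it level so the bead stays in its pocket, and hold it still and level with the bead pocket centred about 5 cm above the widest lens. Finish while holding it there; leave the empty tray and the other things on the bench alone.

Things in the scene. Friction and masses are not known exactly. Their poses are not given: they have to be found in the camera images.
- view_point (a point): Fixed viewing point of the lens viewer, 67 mm above the bench, 75 mm from the turret's axis, beside the brass pointer. The lens that stands at the pointer has the centre of its top face here. x axis: from the pointer to the turret's axis; z up.
- viewer: Fixed lens viewer, origin on the bench under the turret's axis: round grey base 250 mm across, 30 mm high, carrying an aluminium turret disc 200 mm across, top face 45 mm above the bench. Pointer: small brass block on the base just outside the disc, 115 mm from the axis towards -x, top 53 mm above the bench.
- turret_knob (a point): Grip point on the turret's axis, 75 mm above the bench, turning with it. The knob is an upright black bar 40 mm long (x axis), 14 mm thick (y axis, pinch here), top 93 mm above the bench, on a round foot 52 mm across whose top is 51 mm above the bench. Three lens barrels stand 75 mm from the axis, tops 67 mm above the bench.
- wide_lens (a point): Centre of the top face of the widest lens, 38 mm across, 67 mm above the bench; it turns with the turret. The other two lenses are 28 and 20 mm across.
- turret (a joint): Turret angle in rad, growing counter-clockwise seen from above. Spring detents at -1.047, 0 and +1.047, end stops at -1.15 and +1.15. Starts in or near detent 0, the middle-sized lens at the pointer; at +1.047 the widest lens is there. About 0.15 N m moves it from detent to detent; let go past about 0.6 rad it snaps on to +1.047.
- tray_grip (a point): Grip point of the tray with the bead, 45 mm above its underside. The tray is a black plate 130 mm long (x axis), 60 mm wide (y), 6 mm thick, standing on the bench at the start; the grip is an upright wooden fin in its middle, 26 mm along x, 12 mm thick along y (pinch here), top 62 mm above the underside. About 0.18 kg, balanced near the grip.
- tray_pocket (a point): Centre of the floor of the bead pocket of that tray, 42 mm from the grip towards the tray's +x end, 6 mm above its underside. The pocket is a shallow dark grey plastic ring, 32 mm inside, 40 mm outside, rim 4 mm high. At the other end is a flat aluminium plate 30 x 40 mm, 4 mm high.
- bead_center (a point): Centre of the loose bead, a glossy white ball of 22 mm diameter and 15 g, rolling freely in the pocket; a jerk or a steep tilt makes it jump the rim.
- spare_grip (a point): Bystander: the same point on the empty tray, of the same shape and size as the other but with no bead. Leave it alone.
- cup_mid (a point): Bystander: open steel cup, 70 mm across, 80 mm high; point half-way up its axis. Leave it alone.
- glue_mid (a point): Bystander: white plastic glue bottle, 48 mm across, 110 mm high; point half-way up. Leave it alone.
- jar_mid (a point): Bystander: amber glass jar with a steel cap, 64 mm across, 75 mm high; point half-way up. Leave it alone.
- tape_mid (a point): Bystander: cardboard ring (tape core) lying flat, 90 mm across, 24 mm high; its centre, 12 mm up. Leave it alone.
- spool_mid (a point): Bystander: bare wooden spool standing upright, 40 mm across, 40 mm high; point half-way up. Leave it alone.
- brush_mid (a point): Bystander: brush about 170 mm long lying flat; point near its middle. Leave it alone.
There are look-alikes about, which are no part of the job. Leave any blue look-alike of the part that bears tray_grip alone.

How it is judged:
By the outcome, as a careful person would: the job done as asked, in the order asked, and still so for the second after the job is handed in, while the arm keeps its last pose, push and grip.
It also fails if it takes over 62 s, if anything falls off the work surface, if the arm or the gripper's body presses on something with over 40 N, if the wrist force passes 120 N, or if a joint passes its speed limit or range.

## Working session

There is one attempt and no reset: what is moved stays moved. The work goes in short steps, Python scripts to look and compute and a tool call to move; the robot and the scene stay as the last step left them, time stands still between calls to the robot, and variables do not carry over. Pictures are saved under pics/ and viewed, at most 10 in all, crops included, and the job is handed in when it is done.

Besides the shell and the picture viewer there is one more tool, called after "Request:" as name(argument=value, ...) on one line, values as JSON. step_arm: Moves the arm, as the interface text tells. Scaled input: -1 to 1 covers 100 mm each way for a shift and 1.5 rad each way for a turn. Its arguments: {"type":"object","properties":{"increments":{"type":"array"},"newtons":{"type":"number"}},"required":["increments"]}

```bash
mkdir -p pics
cat > h.py <<'E'
import numpy as np, cv2
from station import arm, camera
def snap(n,f):
    c=camera(n); cv2.imwrite('pics/'+f+'.png',c['image'][:,:,::-1]); np.savez('pics/'+f+'.npz',**{k:np.array(v) for k,v in c.items()}); return c
def load(f): return np.load('pics/'+f+'.npz')
def px2w(c,uv,z):
    uv=np.array(uv,float).reshape(-1,1,2)
    n=cv2.undistortPoints(uv,c['camera_matrix'],c['distortion']).reshape(-1,2)
    R=c['R'];C=-R.T@c['t']
    d=np.c_[n,np.ones(len(n))]@R
    return C+d*((z-C[2])/d[:,2])[:,None]
def w2px(c,X):
    return cv2.projectPoints(np.array(X,float).reshape(-1,1,3),cv2.Rodrigues(c['R'])[0],c['t'],c['camera_matrix'],c['distortion'])[0].reshape(-1,2)
E
python3 -c "
from h import *
snap('scene','s0');c=snap('top','t0')
print(-c['R'].T@c['t'],arm.get_state())"
```

```text
[ 0.30769988 -0.02420484  1.23114531] {'time': 0.1, 'joint_positions': array([-1.44983860e+00,  2.59243392e-01,  1.53592867e+00, -1.97548752e-05,
        1.34800490e+00, -2.02777369e-01]), 'joint_vel': array([-0.00035235, -0.00243554, -0.00263918,  0.00024996, -0.00243614,
       -0.00024831]), 'joint_efforts': array([ 2.10262398e-03, -4.38208759e+01, -2.84642547e+01,  7.18517206e-02,
        3.62204248e-02, -5.27994825e-05]), 'eef_pos': array([ 0.17492932, -0.52094075,  0.21823328]), 'tcp_rot': array([ 9.86927365e-01,  1.61163734e-01,  2.27742971e-05, -7.91884619e-04]), 'wrist_force': array([-0.11305256,  0.42866652,  0.79695945]), 'torque': array([-0.0023032 ,  0.00329458, -0.00357381]), 'finger_force': 0.0, 'finger_gap': 0.09334622763516229}
```

View pics/t0.png

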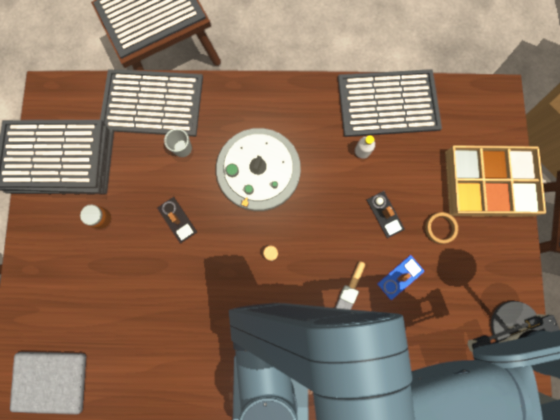

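View pics/s0.png

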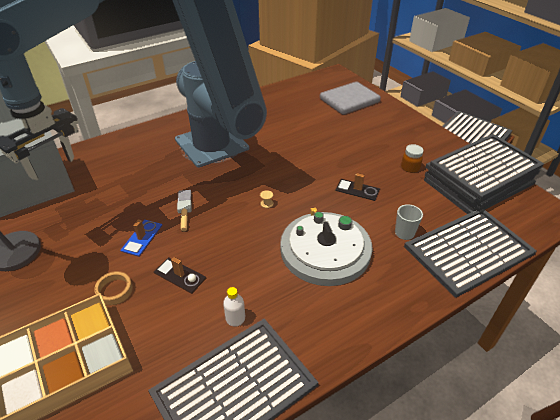

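Top image: the candidates for the tray are black at (385,215) with a white ball at (379,201), black at (178,220) with an empty pocket, and blue at (401,277). The first fits the description. The viewer is at (258,168), with the pointer at (245,202). I'll confirm with an enlarged crop.

```bash
python3 -c "
from h import *
i=cv2.imread('pics/t0.png')
a=cv2.resize(i[185:245,350:420],None,fx=5.5,fy=5.5,interpolation=cv2.INTER_CUBIC)
b=cv2.resize(i[120:216,208:308],None,fx=4,fy=4,interpolation=cv2.INTER_CUBIC)
o=np.zeros((400,800,3),np.uint8);o[:a.shape[0],:a.shape[1]]=a;o[:b.shape[0],400:400+b.shape[1]]=b
cv2.imwrite('pics/crop0.png',o)
"
```

```text
(no output)
```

View pics/crop0.png

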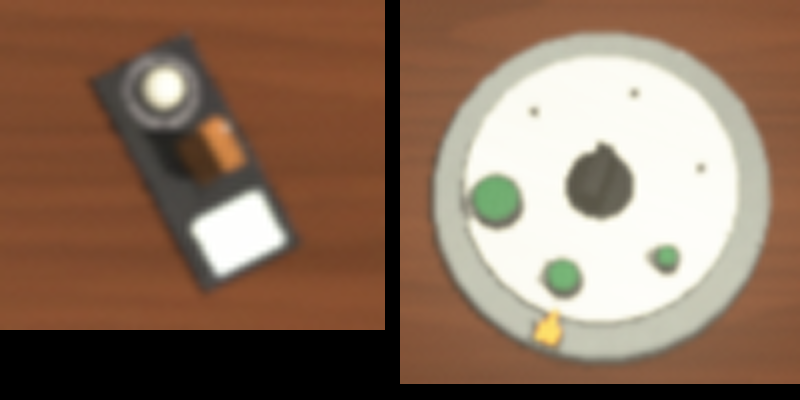

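The crop confirms it: the black tray has the white ball in its pocket (crop 163,88) and an aluminium plate at the other end. On the turret, the wide lens is at crop (497,200), the middle lens is near the pointer, and the pointer is at (549,328).

```bash
python3 -c "
from h import *
from scipy.optimize import least_squares
c=load('t0')
A=lambda p:(np.array(p,float)+.5)/5.5-.5+[350,185]
B=lambda p:(np.array(p,float)+.5-[400,0])/4-.5+[208,120]
lens=px2w(c,B([[497,200],[563,277],[666,258]]),.067)[:,:2]
disc=px2w(c,B([[601.5,190]]),.045)[0,:2]; ptr=px2w(c,B([[549,330]]),.05)[0,:2]
print('lens',lens,'disc',disc,'ptr',ptr)
def f(p):
  x,y,a,t=p;r=[]
  for k,s in enumerate((1,0,-1)):
    # wide lens is clockwise of pointer
    th=a+t-s*1.047; r+=list(np.array([x,y])+.075*np.array([np.cos(th),np.sin(th)])-lens[k])
  r+=list(disc-[x,y]); r+=list(np.array([x,y])+.115*np.array([np.cos(a),np.sin(a)])-ptr)
  return r
s=least_squares(f,[*disc,3.4,0]);print('axis,ptrang,turret',s.x,'res mm',np.round(np.array(s.fun)*1e3,1))
x,y,a,t=s.x
print('view_point',x+.075*np.cos(a),y+.075*np.sin(a))
kt=px2w(c,B([[605,148],[590,195]]),.093);print('knob ends',kt)
cr=px2w(c,A([[187,37],[93,82],[205,290],[298,243]]),.006)[:,:2]
ctr=cr.mean(0);d=(cr[0]+cr[1]-cr[2]-cr[3])/2;print('corners',cr,'ctr',ctr,'len',np.linalg.norm(d),'yaw',np.arctan2(d[1],d[0]))
print('bead',px2w(c,A([[163,88]]),.017),'fintop',px2w(c,A([[221,144]]),.062))
"
```

```text
lens [[ 0.61680184  0.11530551]
 [ 0.56077539  0.06707095]
 [ 0.57494881 -0.00575951]] disc [0.63053765 0.04197838] ptr [0.5256964  0.07768196]
axis,ptrang,turret [ 0.63188609  0.04205029  2.81785096 -0.01209589] res mm [ 1.1  0.4  0.3 -0.3  0.1 -1.1 -1.3 -0.1 -2.8  1. ]
view_point 0.5607822112955625 0.06590900156252658
knob ends [[0.64796893 0.03730064 0.093     ]
 [0.61382279 0.04728105 0.093     ]]
corners [[ 0.56886174 -0.33218155]
 [ 0.54366594 -0.28002192]
 [ 0.43104264 -0.33661184]
 [ 0.45643154 -0.38778918]] ctr [ 0.50000047 -0.33415112] len 0.12573520288052664 yaw 0.4624767256620118
bead [[ 0.53847743 -0.31536651  0.017     ]] fintop [[ 0.5007515  -0.33354878  0.062     ]]
```

Request:
step_arm(increments=[[[0, 0, 0], [0, 0, 0.0864], 50], [[0, 0, 0], [0, 0, 0.0864], 50], [[0, 0, 0], [0, 0, 0.0864], 50], [[0, 0, 0], [0, 0, 0.0864], 50], [[0, 0, 0], [0, 0, 0.0864], 50], [[0.16, -0.43, 0], [0, 0, 0], 50], [[0.16, -0.43, 0], [0, 0, 0], 50], [[0.16, -0.43, 0], [0, 0, 0], 50], [[0.16, -0.43, 0], [0, 0, 0], 50], [[0.16, -0.43, 0], [0, 0, 0], 50], [[0.16, -0.43, 0], [0, 0, 0], 50], [[0.16, -0.43, 0], [0, 0, 0], 50], [[0.16, -0.43, 0], [0, 0, 0], 50], [[0.16, -0.43, 0], [0, 0, 0], 50], [[0.16, -0.43, 0], [0, 0, 0], 50], [[0.16, -0.43, 0], [0, 0, 0], 50], [[0.16, -0.43, 0], [0, 0, 0], 50], [[0.16, -0.43, 0], [0, 0, 0], 50], [[0.16, -0.43, 0], [0, 0, 0], 50], [[0, 0, 0], [0, 0, 0], 50]])

```text
time: 2.1
eef_pos: [0.5813, -0.0176, 0.2181]
tcp_rot: [0.987, -0.159, -0.0, -0.001]
wrist_force: [-0.4, -0.0, 0.2]
finger_gap: 0.0498
finger_force: 0.0
```

```bash
cat >> h.py <<'E'
from scipy.spatial.transform import Rotation as Ro
def goal(pos,psi):
    s=arm.get_state(); R=Ro.from_quat(s['tcp_rot']); x=R.as_matrix()
    T=Ro.from_matrix(np.c_[[np.cos(psi),np.sin(psi),0],[np.sin(psi),-np.cos(psi),0],[0,0,-1]])
    print('t',round(s['time'],2),'pos',s['eef_pos'],'psi',np.arctan2(x[1,0],x[0,0]).round(4),'shift mm',(x.T@(np.array(pos)-s['eef_pos'])*1e3).round(1),'rotvec',(R.inv()*T).as_rotvec().round(4),'gap',s['finger_gap'],s['finger_force'],'F',s['wrist_force'].round(2),'q',s['joint_positions'].round(2))
E
python3 -c "
from h import *
goal([.632,.042,.084],-.324)"
```

```text
t 2.1 pos [ 0.58127219 -0.01757935  0.21805448] psi -0.3191 shift mm [ 29.5 -72.2 134.2] rotvec [-0.002   0.0004  0.0049] gap 0.04983099609885291 0.0 F [-0.42 -0.04  0.17] q [-0.22  0.32  1.46  0.    1.37  1.67]
```

Request:
step_arm(increments=[[[0.15, -0.36, 0], [0, 0, 0.0033], 50], [[0.145, -0.36, 0], [0, 0, 0], 50], [[0, 0, 0.3], [0, 0, 0], 50], [[0, 0, 0.3], [0, 0, 0], 50], [[0, 0, 0.2], [0, 0, 0], 50], [[0, 0, 0], [0, 0, 0], 50]])

```text
time: 2.7
eef_pos: [0.6272, 0.0363, 0.135]
tcp_rot: [0.986, -0.164, -0.004, 0.0]
wrist_force: [-0.6, 0.5, 0.5]
finger_gap: 0.0497
finger_force: 0.0
```

```bash
python3 -c "
from h import *
goal([.632,.042,.084],-.324)
c=snap('scene','s1')
cv2.imwrite('pics/s1c.png',cv2.resize(c['image'][150:300,240:400,::-1],None,fx=4,fy=4,interpolation=2))
print(w2px(c,[[.632,.042,.093],[.632+.02*.948,.042-.02*.318,.093],[.632-.02*.948,.042+.02*.318,.093]]).round(1))
"
```

```text
t 2.7 pos [0.6271905  0.03629078 0.13501807] psi -0.3294 shift mm [ 3.1 -7.1 51. ] rotvec [ 0.0019  0.0078 -0.0054] gap 0.04974621051129559 0.0 F [-0.58  0.55  0.54] q [-0.12  0.46  1.44 -0.    1.24  1.78]
[[326.4 225.4]
 [328.8 230.7]
 [324.1 220.3]]
```

View pics/s1c.png

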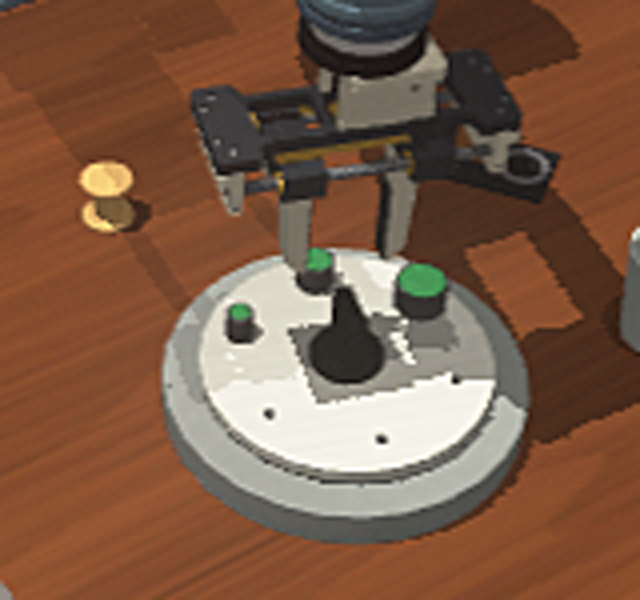

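The picture shows the open fingers straddling the bar, which is at crop (345,310), so the predicted pixels match. I'll centre and lower.

Request:
step_arm(increments=[[[0.03, -0.07, 0], [0, 0, 0], 50], [[0, 0, 0], [0, 0, 0], 50], [[0, 0, 0], [0, 0, 0], 50]])

```text
time: 3.05
eef_pos: [0.6362, 0.0423, 0.1404]
tcp_rot: [0.987, -0.164, 0.001, -0.0]
wrist_force: [-0.1, -0.5, 0.1]
finger_gap: 0.0501
finger_force: 0.0
```

```bash
python3 -c "
from h import *
goal([.632,.042,.084],-.324)"
```

```text
t 3.05 pos [0.63622628 0.04227313 0.14044793] psi -0.3288 shift mm [-4.1  1.7 56.4] rotvec [-0.0005 -0.0026 -0.0048] gap 0.05005732379084813 0.0 F [-0.07 -0.45  0.07] q [-0.11  0.47  1.42 -0.    1.25  1.79]
```

Request:
step_arm(increments=[[[-0.04, 0.015, 0.1], [0, 0, -0.003], 50], [[0, 0, 0.15], [0, 0, 0], 50], [[0, 0, 0.15], [0, 0, 0], 50], [[0, 0, 0.15], [0, 0, 0], 50], [[0, 0, 0], [0, 0, 0], 50], [[0, 0, 0], [0, 0, 0], 50], [[0, 0, 0], [0, 0, 0], 50]])

```text
time: 3.75
eef_pos: [0.6315, 0.042, 0.0848]
tcp_rot: [0.987, -0.162, 0.001, -0.0]
wrist_force: [-0.0, 0.2, -0.4]
finger_gap: 0.0501
finger_force: 0.0
```

```bash
python3 -c "
from h import *
goal([.632,.042,.084],-.324)"
```

```text
t 3.75 pos [0.63150516 0.04204562 0.0848473 ] psi -0.3246 shift mm [ 0.5 -0.1  0.8] rotvec [-0.0003 -0.0014 -0.0006] gap 0.05008310738970776 0.0 F [-0.03  0.15 -0.35] q [-0.11  0.51  1.5  -0.    1.13  1.79]
```

Request:
step_arm(increments=[[[0, 0, 0], [0, 0, 0], 5], [[0, 0, 0], [0, 0, 0], 5], [[0, 0, 0], [0, 0, 0], 5], [[0, 0, 0], [0, 0, 0], 5], [[0, 0, 0], [0, 0, 0], 5], [[0, 0, 0], [0, 0, 0], 5]], newtons=30)

```text
time: 4.35
eef_pos: [0.6315, 0.0438, 0.0841]
tcp_rot: [0.987, -0.162, 0.0, -0.001]
wrist_force: [0.9, 6.0, 0.5]
finger_gap: 0.0137
finger_force: 30.0
```

Request:
step_arm(increments=[[[0, 0, 0], [0, 0, -0.058], 5], [[0, 0, 0], [0, 0, -0.058], 5], [[0, 0, 0], [0, 0, -0.058], 5], [[0, 0, 0], [0, 0, -0.058], 5], [[0, 0, 0], [0, 0, -0.058], 5], [[0, 0, 0], [0, 0, -0.058], 5], [[0, 0, 0], [0, 0, -0.058], 5], [[0, 0, 0], [0, 0, -0.058], 5], [[0, 0, 0], [0, 0, -0.058], 5], [[0, 0, 0], [0, 0, -0.058], 5], [[0, 0, 0], [0, 0, -0.058], 5], [[0, 0, 0], [0, 0, -0.058], 5], [[0, 0, 0], [0, 0, 0], 5], [[0, 0, 0], [0, 0, 0], 5]])

```text
time: 5.75
eef_pos: [0.6323, 0.0404, 0.0841]
tcp_rot: [0.936, 0.352, 0.001, 0.002]
wrist_force: [3.2, -4.5, -1.5]
finger_gap: 0.0133
finger_force: 30.0
```

```bash
python3 -c "
from h import *
goal([.632,.042,.084],-.324+1.047)
print(arm.get_state()['torque'])"
```

```text
t 5.75 pos [0.63230184 0.04039675 0.08410264] psi 0.7192 shift mm [ 0.8 -1.4  0.1] rotvec [ 0.0034 -0.0003 -0.0038] gap 0.013342239582538802 30.000715255737305 F [ 3.24 -4.54 -1.52] q [-0.11  0.52  1.5  -0.    1.13  0.74]
[-0.82230314 -0.54007089  0.01751352]
```

Request:
step_arm(increments=[[[0, 0, 0], [0, 0, 0], 45], [[0, 0, 0], [0, 0, 0], 45], [[0, 0, 0], [0, 0, 0], 45], [[0, 0, -0.1], [0, 0, 0], 45], [[0, 0, -0.3], [0, 0, 0], 45], [[0, 0, -0.3], [0, 0, 0], 45], [[0, 0, -0.3], [0, 0, 0], 45], [[0, 0, -0.3], [0, 0, 0], 45], [[0, 0, 0], [0, 0, 0.0853], 45], [[0, 0, 0], [0, 0, 0.086], 45], [[0, 0, 0], [0, 0, 0], 45], [[0, 0, 0], [0, 0, 0], 45]])

```text
time: 6.95
eef_pos: [0.6309, 0.0423, 0.2144]
tcp_rot: [0.973, 0.231, 0.0, -0.0]
wrist_force: [0.1, 0.8, 0.0]
finger_gap: 0.0451
finger_force: 0.0
```

```bash
python3 -c "
from h import *
goal([.5005,-.334,.21],.462)"
```

```text
t 6.95 pos [0.63088866 0.04227248 0.21436896] psi 0.466 shift mm [-285.6  277.6    4.3] rotvec [ 0.     -0.0002  0.004 ] gap 0.04512512199955002 0.0 F [0.07 0.84 0.05] q [-0.11  0.41  1.33  0.    1.4   1.  ]
```

Request:
step_arm(increments=[[[-0.238, 0.231, 0], [0, 0, 0.0027], 45], [[-0.238, 0.231, 0], [0, 0, 0], 45], [[-0.238, 0.231, 0], [0, 0, 0], 45], [[-0.238, 0.231, 0], [0, 0, 0], 45], [[-0.238, 0.231, 0], [0, 0, 0], 45], [[-0.238, 0.231, 0], [0, 0, 0], 45], [[-0.238, 0.231, 0], [0, 0, 0], 45], [[-0.238, 0.231, 0], [0, 0, 0], 45], [[-0.238, 0.231, 0], [0, 0, 0], 45], [[-0.238, 0.231, 0], [0, 0, 0], 45], [[-0.238, 0.231, 0], [0, 0, 0], 45], [[-0.238, 0.231, 0], [0, 0, 0], 45], [[0, 0, 0], [0, 0, 0], 45], [[0, 0, 0], [0, 0, 0], 45], [[0, 0, 0], [0, 0, 0], 45]])

```text
time: 8.45
eef_pos: [0.4978, -0.332, 0.2139]
tcp_rot: [0.974, 0.228, 0.0, -0.0]
wrist_force: [-0.3, 0.8, -0.5]
finger_gap: 0.045
finger_force: 0.0
```

```bash
python3 -c "
from h import *
goal([.5005,-.334,.052],.462)
c=snap('scene','s2')
a=cv2.resize(c['image'][160:300,260:400,::-1],(400,400),interpolation=2);b=cv2.resize(c['image'][200:300,120:220,::-1],(400,400),interpolation=2)
cv2.imwrite('pics/s2c.png',np.hstack([a,b]))
print(w2px(c,[[.561,.066,.067],[.5005,-.334,.062]]).round(1))
"
```

```text
t 8.45 pos [ 0.49784271 -0.33200319  0.2138602 ] psi 0.46 shift mm [  1.5   3.1 161.9] rotvec [-0.0007 -0.0003 -0.002 ] gap 0.04503454785149201 0.0 F [-0.33  0.76 -0.52] q [-0.77  0.35  1.42  0.    1.37  0.34]
[[317.5 213.6]
 [175.6 258.8]]
```

View pics/s2c.png

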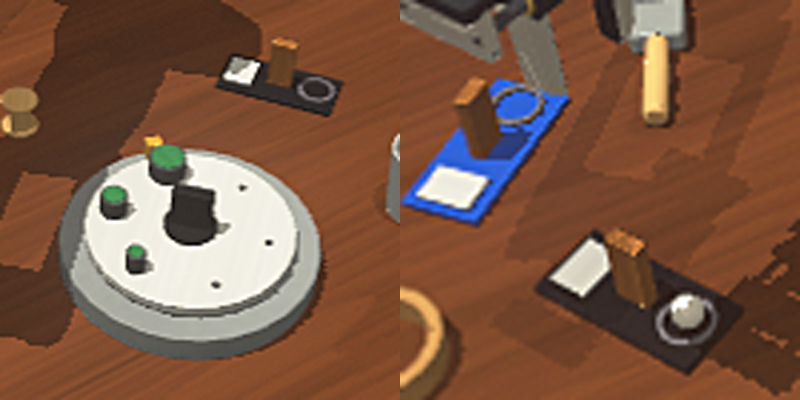

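The wide lens now stands at the pointer: it is at scene (318.5,215), against a predicted (317.5,213.6). The fin top of the bead tray is at (176.7,260), as predicted. Next I lower to grasp it.

Request:
step_arm(increments=[[[0.015, 0.031, 0.2], [0, 0, -0.0013], 45], [[0, 0, 0.25], [0, 0, 0], 45], [[0, 0, 0.25], [0, 0, 0], 45], [[0, 0, 0.25], [0, 0, 0], 45], [[0, 0, 0.2], [0, 0, 0], 45], [[0, 0, 0], [0, 0, 0], 45], [[0, 0, 0], [0, 0, 0], 45], [[0, 0, 0], [0, 0, 0], 45]])

```text
time: 9.3
eef_pos: [0.5014, -0.3352, 0.1005]
tcp_rot: [0.974, 0.229, 0.001, 0.001]
wrist_force: [0.4, 0.1, -0.2]
finger_gap: 0.0448
finger_force: 0.0
```

```bash
python3 -c "
from h import *
goal([.5005,-.334,.052],.462)"
```

```text
t 9.3 pos [ 0.50138485 -0.33520172  0.10050501] psi 0.4613 shift mm [-0.3 -1.6 48.5] rotvec [ 0.0023 -0.0009 -0.0007] gap 0.0448046023792333 0.0 F [ 0.41  0.14 -0.17] q [-0.77  0.45  1.56  0.    1.13  0.34]
```

Request:
step_arm(increments=[[[0, -0.008, 0.16], [0, 0, 0], 35], [[0, 0, 0.16], [0, 0, 0], 35], [[0, 0, 0.16], [0, 0, 0], 35], [[0, 0, 0], [0, 0, 0], 35], [[0, 0, 0], [0, 0, 0], 35]])

```text
time: 9.8
eef_pos: [0.5006, -0.3347, 0.0521]
tcp_rot: [0.974, 0.228, 0.0, 0.001]
wrist_force: [0.9, 0.0, -0.1]
finger_gap: 0.0349
finger_force: 0.0
```

```bash
python3 -c "
from h import *
goal([.5005,-.334,.052],.462)
c=snap('scene','s3')
cv2.imwrite('pics/s3c.png',cv2.resize(c['image'][180:320,110:250,::-1],(560,560),interpolation=2))
"
```

```text
t 9.8 pos [ 0.50057796 -0.33467424  0.05212331] psi 0.4605 shift mm [ 0.2 -0.6  0.1] rotvec [ 0.0014 -0.0005 -0.0015] gap 0.03492302320516051 0.0 F [ 0.87  0.04 -0.07] q [-0.77  0.5   1.61  0.    1.03  0.34]
```

View pics/s3c.png

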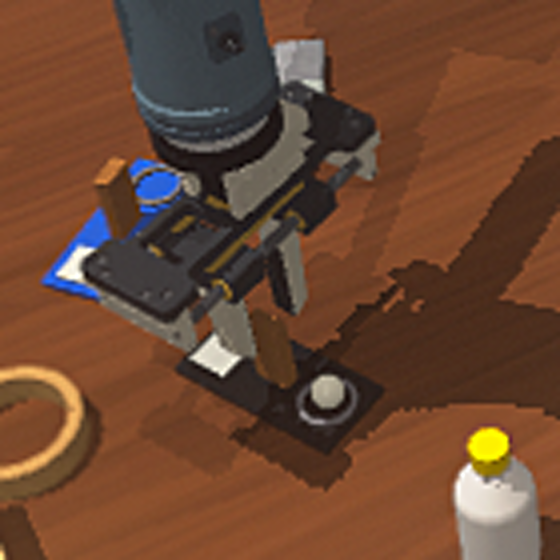

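The fingers flank the fin and the bead sits in its pocket at crop (328,392). I'll close gently and lift slowly.

Request:
step_arm(increments=[[[0, 0, 0], [0, 0, 0], 28], [[0, 0, 0], [0, 0, 0], 22], [[0, 0, 0], [0, 0, 0], 18], [[0, 0, 0], [0, 0, 0], 15], [[0, 0, 0], [0, 0, 0], 13], [[0, 0, 0], [0, 0, 0], 11], [[0, 0, 0], [0, 0, 0], 8], [[0, 0, 0], [0, 0, 0], 5], [[0, 0, 0], [0, 0, 0], 5], [[0, 0, 0], [0, 0, 0], 5]], newtons=20)

```text
time: 10.85
eef_pos: [0.5003, -0.3347, 0.0512]
tcp_rot: [0.974, 0.228, 0.0, 0.0]
wrist_force: [1.3, -1.6, 2.3]
finger_gap: 0.0116
finger_force: 20.0
```

Request:
step_arm(increments=[[[0, 0, -0.02], [0, 0, 0], 5], [[0, 0, -0.04], [0, 0, 0], 5], [[0, 0, -0.06], [0, 0, 0], 5], [[0, 0, -0.08], [0, 0, 0], 5], [[0, 0, -0.1], [0, 0, 0], 5], [[0, 0, -0.1], [0, 0, 0], 5], [[0, 0, -0.1], [0, 0, 0], 5], [[0, 0, -0.1], [0, 0, 0], 5], [[0, 0, -0.1], [0, 0, 0], 5], [[0, 0, -0.1], [0, 0, 0], 5], [[0, 0, -0.1], [0, 0, 0], 5], [[0, 0, -0.08], [0, 0, 0], 5], [[0, 0, -0.06], [0, 0, 0], 5], [[0, 0, -0.04], [0, 0, 0], 5], [[0, 0, -0.02], [0, 0, 0], 5], [[0, 0, 0], [0, 0, 0], 5]], newtons=25)

```text
time: 12.45
eef_pos: [0.5, -0.3343, 0.161]
tcp_rot: [0.974, 0.228, 0.0, 0.0]
wrist_force: [0.3, 0.9, -1.8]
finger_gap: 0.0116
finger_force: 25.0
```

```bash
python3 -c "
from h import *
goal([.561-.042*np.cos(.461),.066-.042*np.sin(.461),.162],.461)
c=snap('scene','s4')
cv2.imwrite('pics/s4c.png',cv2.resize(c['image'][130:290,90:250,::-1],(560,560),interpolation=2))
"
```

```text
t 12.45 pos [ 0.50001027 -0.3343      0.16100014] psi 0.4603 shift mm [ 190.5 -331.5   -1. ] rotvec [ 0.     -0.     -0.0007] gap 0.011599909363299623 24.96613383293152 F [ 0.32  0.93 -1.77] q [-0.77  0.39  1.49  0.    1.26  0.34]
```

View pics/s4c.png

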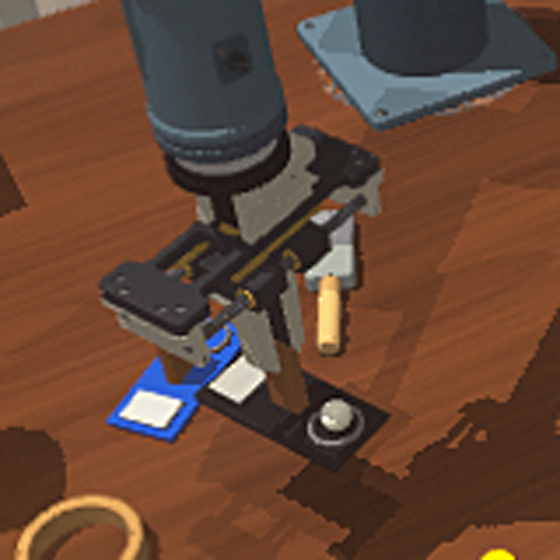

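The tray is lifted level, with the bead in its pocket at crop (335,415). I'll carry it with gentle ramps.

Request:
step_arm(increments=[[[0.01, -0.0173, 0], [0, 0, 0], 5], [[0.02, -0.0347, 0], [0, 0, 0], 5], [[0.03, -0.052, 0], [0, 0, 0], 5], [[0.04, -0.0694, 0], [0, 0, 0], 5], [[0.05, -0.0867, 0], [0, 0, 0], 5], [[0.06, -0.104, 0], [0, 0, 0], 5], [[0.07, -0.1214, 0], [0, 0, 0], 5], [[0.0747, -0.13, 0], [0, 0, 0], 5], [[0.0747, -0.13, 0], [0, 0, 0], 5], [[0.0747, -0.13, 0], [0, 0, 0], 5], [[0.0747, -0.13, 0], [0, 0, 0], 5], [[0.0747, -0.13, 0], [0, 0, 0], 5], [[0.0747, -0.13, 0], [0, 0, 0], 5], [[0.0747, -0.13, 0], [0, 0, 0], 5], [[0.0747, -0.13, 0], [0, 0, 0], 5], [[0.0747, -0.13, 0], [0, 0, 0], 5], [[0.0747, -0.13, 0], [0, 0, 0], 5], [[0.0747, -0.13, 0], [0, 0, 0], 5], [[0.0747, -0.13, 0], [0, 0, 0], 5], [[0.0747, -0.13, 0], [0, 0, 0], 5]])

```text
time: 14.5
eef_pos: [0.5155, -0.0826, 0.161]
tcp_rot: [0.974, 0.228, 0.0, 0.0]
wrist_force: [0.9, -0.6, -2.0]
finger_gap: 0.0118
finger_force: 25.0
```

Request:
step_arm(increments=[[[0.0747, -0.13, 0], [0, 0, 0], 5], [[0.0747, -0.13, 0], [0, 0, 0], 5], [[0.0747, -0.13, 0], [0, 0, 0], 5], [[0.0747, -0.13, 0], [0, 0, 0], 5], [[0.0747, -0.13, 0], [0, 0, 0], 5], [[0.07, -0.1214, 0], [0, 0, 0], 5], [[0.06, -0.104, 0], [0, 0, 0], 5], [[0.05, -0.0867, 0], [0, 0, 0], 5], [[0.04, -0.0694, 0], [0, 0, 0], 5], [[0.03, -0.052, 0], [0, 0, 0], 5], [[0.02, -0.0347, 0], [0, 0, 0], 5], [[0.01, -0.0173, 0], [0, 0, 0], 5], [[0, 0, 0], [0, 0, 0], 5], [[0, 0, 0], [0, 0, 0], 5], [[0, 0, 0], [0, 0, 0], 5], [[0, 0, 0], [0, 0, 0], 5]])

```text
time: 16.1
eef_pos: [0.5236, 0.0467, 0.161]
tcp_rot: [0.974, 0.228, 0.0, 0.0]
wrist_force: [-0.1, -0.9, -1.2]
finger_gap: 0.0116
finger_force: 25.0
```

```bash
python3 -c "
from h import *
goal([.561-.042*np.cos(.461),.066-.042*np.sin(.461),.162],.461)
c=snap('scene','s5');t=snap('top','t5')
a=cv2.resize(c['image'][140:290,250:400,::-1],(400,400),interpolation=2);b=cv2.resize(t['image'][130:230,200:300,::-1],(400,400),interpolation=2)
cv2.imwrite('pics/s5c.png',np.hstack([a,b]))
V=[.561,.066,.117]
print(w2px(c,[V]),w2px(t,[V]))
"
```

```text
t 16.1 pos [0.52360277 0.04669214 0.16096074] psi 0.4599 shift mm [ 0.1 -0.7 -1. ] rotvec [ 0.      0.     -0.0011] gap 0.011589922758813013 24.96598184108734 F [-0.06 -0.87 -1.22] q [-0.12  0.26  1.68 -0.    1.2   0.99]
[[318.53743029 200.22651599]] [[247.40323861 184.87608425]]
```

View pics/s5c.png

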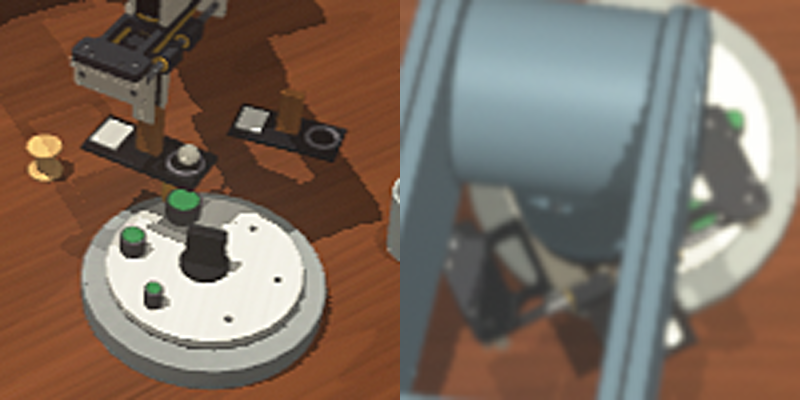

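The bead is in its pocket at scene (320,200), straight above the wide lens at (319,215), and the picture agrees with the prediction. I'll let it settle and hand in.

Request:
step_arm(increments=[[[0, 0, 0], [0, 0, 0], 5], [[0, 0, 0], [0, 0, 0], 5], [[0, 0, 0], [0, 0, 0], 5], [[0, 0, 0], [0, 0, 0], 5], [[0, 0, 0], [0, 0, 0], 5], [[0, 0, 0], [0, 0, 0], 5], [[0, 0, 0], [0, 0, 0], 5], [[0, 0, 0], [0, 0, 0], 5]])

```text
time: 17.0
eef_pos: [0.5236, 0.047, 0.161]
tcp_rot: [0.974, 0.228, 0.0, 0.0]
wrist_force: [-0.8, -0.2, -1.4]
finger_gap: 0.0115
finger_force: 25.0
```

```bash
python3 -c "
from h import *
goal([.561-.042*np.cos(.461),.066-.042*np.sin(.461),.162],.461)
print(arm.finish_job())"
```

```text
t 17.0 pos [0.52357665 0.04698903 0.16096409] psi 0.4603 shift mm [-0.  -0.4 -1. ] rotvec [ 0.     -0.     -0.0007] gap 0.011495491285306803 24.96607929468155 F [-0.82 -0.22 -1.42] q [-0.12  0.26  1.68  0.    1.2   0.99]
the job is handed in; nothing more can be done
None
```

I turned the turret one click counter-clockwise so the widest lens stands at the pointer, and handed the job in at 17 s with the bead tray held still and level, its pocket about 5 cm above that lens and the bead still in it.

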